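# Jack a clay tile up to shelf height and slide it across

### The job

Turn the red release handle of the tile lift fully round to its locked stop, in line with the green housing, then pump the rubber-padded lever, one full stroke per click, until the deck stands level with the plywood shelf or up to a click above it. Then slide the brown tile off the deck so that it lies flat and wholly on the shelf. Leave the deck up and locked, do not lift the tile off, and leave the jar, the pot and the tape roll where they are.

Things in the scene. Friction and masses are not known exactly. Their poses are not given: they have to be found in the camera images.
- deck_top (a point): centre of the top face of the aluminium lift deck, which measures 100 mm (x) by 194 mm (y), with an upstanding lip 8 mm high at each y end and none at the x edges. Axes: those of the lift: +x points across the deck to the shelf, +y from the deck to the green housing, z up. Fully down it is 60 mm above the table.
- deck (a joint): height of the deck above its lowest position, in m (0 to 0.056). With the release handle locked each full lever stroke adds one tooth of 8 mm: it rests at 0.007, 0.015, 0.023, 0.031, 0.039, 0.047 and so on. With the release handle unlocked the deck sinks back. It starts fully down.
- handle_axis (a point): point on the vertical turning axis of the red release handle, 172 mm above the table (mid-height of the bar), fixed on top of the green housing (housing top 156 mm above the table). In lift axes it is 60 mm towards -x and 130 mm towards +y from the deck centre.
- handle_end (a point): point 74 mm from the turning axis, 12 mm short of the free end of the red release handle: a straight bar 14 mm wide and 14 mm high, at mid-height (172 mm above the table). Its y axis runs along the bar, from the free end to the turning axis.
- release_handle (a joint): angle of the red release handle in rad, growing anticlockwise seen from above. 0: bar across the housing, pointing along the lift's -y over the deck (released, ratchet cannot hold). 1.571: bar in line with the housing, pointing along the lift's +x, against a hard stop (locked). It starts between 0 and 0.5, turns against about 0.1 N m of friction (about 1.5 N at its end) and stays where it is left.
- lever_pad (a point): centre of the top face of the black rubber pad (50 mm along the lever, 32 mm wide, 14 mm thick) at the end of the pump lever. The lever is hinged 115 mm from the pad, towards the lift's -x, at 145 mm above the table; the pad goes down on an arc, about 57 mm lower at full stroke. At rest the pad centre is about 180 mm above the table and, in lift axes, 168 mm towards +x and 130 mm towards +y from the deck centre.
- pump_lever (a joint): angle of the pump lever in rad: 0 at rest (raised, a spring returns it), 0.5 pressed fully down on its stop. A stroke clicks the ratchet when it passes about 0.42; the lever must come back below about 0.05 before the next stroke counts. It takes about 7 N at the pad.
- shelf_mid (a point): centre of the top face of the plywood shelf, 106 mm (x) by 200 mm (y) of flat top, axes like the lift's. Its edge towards the deck is bevelled (5 mm down over 8 mm) and stands 4 to 8 mm from the deck; at its far (+x) edge a wooden lip 12 mm high stops the tile when the tile centre is 14 mm beyond the shelf centre. Its height differs from start to start (82 to 100 mm above the table).
- tile_mid (a point): centre (half-way up) of the loose brown clay tile, 84 mm (x) by 167 mm (y) by 18 mm thick, about 0.45 kg, lying on the deck with its long side along the lift's y.
- jar_mid (a point): centre of the white jar with black lid, 66 mm across, 94 mm high, a loose bystander standing on the table.
- pot_mid (a point): centre of the blue pot, 102 mm across, 64 mm high, a loose bystander standing on the table.
- tape_mid (a point): centre of the red tape roll, 91 mm across, 24 mm high, a loose bystander lying on the table.
There are look-alikes about, which are no part of the job. There is more than one size of the part that bears shelf_mid; the job needs the larger.

How it is judged (in metres and radians):
On the way, in this order (a step that is already met when the one before it is completed fails the run):
1. the release handle is turned to its locked stop (value of joint release_handle above 1.45 rad), for 0.2 s.
2. the deck is pumped level with the shelf (4 mm below to 11 mm above) and rests on the ratchet with the lever up (z of deck_top in the frame of shelf_mid between -0.004 and 0.011 m and value of joint pump_lever below 0.08 rad), for 0.3 s.
At the end, for the whole second after the job is handed in: the tile lies flat and at rest on the shelf, its centre between 16 mm short of and 22 mm beyond the shelf's centre line and within 25 mm sideways; the release handle is at its locked stop, the lever is up, and the deck still stands between 4 mm below and 11 mm above the shelf (all of step 2 and x of tile_mid in the frame of shelf_mid between -0.016 and 0.022 m and y of tile_mid in the frame of shelf_mid between -0.025 and 0.025 m and z of tile_mid in the frame of shelf_mid between 0.005 and 0.013 m and angle between tile_mid's own z axis and vertical below 0.05 rad and linear speed of tile below 0.02 m/s and value of joint release_handle above 1.45 rad); the robot touches nothing.
It fails at once if the tile is lifted off (its centre more than 40 mm above the shelf) (z of tile_mid in the frame of shelf_mid above 0.04 m).
It fails at once if the jar, the pot or the tape roll is moved more than 20 mm (distance of any of jar_mid, pot_mid, tape_mid from where it was at the start of the episode above 0.02 m).
It also fails if it takes over 72 s, if anything falls off the work surface, if the arm or the gripper's body presses on something with over 40 N, if the wrist force passes 120 N, or if a joint passes its speed limit or range.

### The arm

A 6-joint arm with a two-finger parallel gripper is mounted at the origin on the work surface; the furniture and walls round the work are solid. World frame = base frame: x ahead of the robot, y to its left, z up, the work surface at z = 0. Lengths are in mm, angles in degrees, forces in N, time in s.
With the tool pointing down it reaches from about 300 to 850 mm from the base axis. Payload 4.2 kg.
Tool frame: the origin (TCP) lies on the centre line of the jaws, within the pads' length; the fingertips stand 14 mm ahead of it and the grasp point (between the pads) lies 5 mm behind it; z points along the fingers, y is the line along which they close (so a half turn about z gives the same grasp; the last joint's range is limited). The gripper opens to 91 mm and grips with 3 to 60 N. Pads are 32 mm wide; open, the fingers measure 118 mm over their backs; the gripper's body (76 mm by 178 mm) begins 60 mm behind the grasp point.
Start: joints at [-73.682, 18.312, 89.639, -0, 72.044, -1.146], TCP at [172.562, -548.513, 202.076] pointing down, gripper open.
Joint ranges: [-177.97, 177.97], [-48.28, 115.42], [12.27, 149.76], [-77.06, 257.06], [2.81, 150.46], [-146.56, 146.56]. Speed limits (degrees/s): [147.25, 147.25, 180, 180, 180, 180].

### API

Orientations are given as [roll, pitch, yaw] about the fixed x, y, z axes, in that order (R = Rz(yaw) Ry(pitch) Rx(roll)).
In Python, from workcell import env gives the robot as it stands.
- The arm moves only by the tool arm_command, never from a script. Its argument "motion" is a list of rows, each an object with "offset": the shift along the tool's x, y, z in m, a list of three; "spin": the turn about the tool's z in rad. In form: [{"offset": [tx, ty, tz], "spin": spin}, ...]. A call has 1 to 5 rows; each row shifts and turns the commanded pose from where the row before left it, along the tool's axes as they then stand; what a row does not reach is not made up. A row lasts 1/8 s, in which the tool goes at most 62.5 mm and 10.7 degrees, less where a joint would pass 70% of its speed; a pose out of reach is approached as far as the arm can. A call with a gripper value outside its range is refused whole. "jaw" is the finger opening in m, from 0 to 0.0912, set as the call begins (left out, the last holds). The fingers move at their own pace and stop on an object; "newtons" is the grip in N (left out, the last holds). Time passes only in rows, so rows that do not move let the fingers close. It gives the time, the measured TCP pose, the force, the opening and the grip force at its end, in the units of the state.
- env.state(): the state, without advancing time (a new reading comes with each control period).
- env.grab_frame(name): name is "side" or "top" or "wrist"; returns (picture, depth): 480x640x3 uint8, blue, green, red; 480x640 float32, mm along the optical axis (not along the pixel's ray), 0 where there is no reading.
- env.camera_model(name): a dict with "fx", "fy", "cx", "cy" (pixels), "k1" (the pictures are not rectified: a ray, as slopes to the right and down, at radius r is drawn at 1 + k1 r^2 times it, then the intrinsics apply), "eye" and "rotation" of the camera in the world; the wrist camera has in their place "hand_eye" (4x4, takes a point from camera to tool coordinates, whose origin is the TCP and whose axes are the flange's). Camera axes: x right, y down, z forward; pixel columns grow to the right and rows downward; lengths in mm; the calibration is good to about 2 mm. A picture is of the moment at which its call begins: read the wrist's pose just before it. camera_model takes no time and is no camera call.
- env.job_done(): hands the job in; it is judged then, once.
Trained networks look in the newest picture that a camera, given by its name, has taken for a name from the list of things; names that differ only in an ending like _2 or _b are one class to them, and where a whole thing is asked for, a point or a joint stands for the part that bears it (a point fixed in the world has none). Each returns a list of dicts, best first, with "score" (0 to 1); they miss things now and then, are a little off and sometimes report something else, mostly with a low value. They report only what shows in the picture. A call takes as long as a camera call. They do not tell look-alikes from the thing itself.
- env.boxes_of(camera, target): "bbox" ([left, top, right, bottom] in pixels, round what is visible of it).
- env.pinpoint(camera, target): "location" ([column, row] in pixels: a listed point, or the origin of a listed thing).
The state is a dict: "time_s": time; "qpos": joint angles; "qvel": joint speeds; "effort": joint torques, N m; "ee_pos": TCP position; "ee_rot": TCP orientation; "force": force on the tool from outside, world axes, zero at the start; "torque": the same for the moment, N m; "gripper_width": finger opening in mm; "gripper_force": force on a finger pad.
Only numpy, scipy, OpenCV 4.12 (cv2) and the standard library are available. Lean on these libraries where they do the work, as an engineer would, in place of code of your own. Each camera call takes 0.05 s, during which the arm holds its last target. There are 200 camera calls.

## Working session

There is one attempt and no reset: what is moved stays moved. The work goes in short steps, Python scripts to look and compute and a tool call to move; the robot and the scene stay as the last step left them, time stands still between calls to the robot, and variables do not carry over. Pictures are saved under pics/ and viewed, at most 10 in all, crops included, and the job is handed in when it is done.

Besides the shell and the picture viewer there is one more tool, called after "Call:" as name(argument=value, ...) on one line, values as JSON. arm_command: Moves the arm, as the interface text tells. Its arguments: {"type":"object","properties":{"motion":{"type":"array"},"jaw":{"type":"number"},"newtons":{"type":"number"}},"required":["motion"]}

```bash
ls; mkdir -p pics; cat > h.py <<'E'
import numpy as np, cv2, json
from workcell import env
from scipy.spatial.transform import Rotation as R
def cam(name, st=None):
    m=env.camera_model(name)
    if 'eye' in m:
        return m, np.array(m['rotation'],float), np.array(m['eye'],float)
    st=st or env.state(); T=np.array(m['hand_eye'],float)
    Rt=R.from_euler('xyz',st['ee_rot'],degrees=True).as_matrix()
    return m, Rt@T[:3,:3], Rt@T[:3,3]+np.array(st['ee_pos'])
def ray(C,px):
    m,Rc,e=C
    d=np.array([(px[0]-m['cx'])/m['fx'],(px[1]-m['cy'])/m['fy']]); u=d.copy()
    for _ in range(20): u=d/(1+m['k1']*(u@u))
    return Rc@np.array([u[0],u[1],1.]), e
def at_z(C,px,z):
    d,e=ray(C,px); return e+d*(z-e[2])/d[2]
def at_d(C,px,dep):
    d,e=ray(C,px); c,r=int(round(px[0])),int(round(px[1]))
    p=dep[max(r-2,0):r+3,max(c-2,0):c+3]; p=p[p>0]
    return e+d*np.median(p) if p.size else None
E
python3 - <<'E'
from h import *
print(env.state())
for n in ['side','top']:
    C=cam(n); im,dep=env.grab_frame(n); cv2.imwrite(f'pics/{n}0.png',im); np.save(f'pics/{n}0.npy',dep)
    print(n,C[0]['eye'],np.round(C[1],2).tolist())
    for t in ['deck_top','handle_axis','handle_end','lever_pad','shelf_mid','tile_mid','jar_mid','pot_mid','tape_mid']:
        for r in env.pinpoint(n,t)[:3]:
            p=at_d(C,r['location'],dep); print(t,round(r['score'],2),np.round(r['location']),None if p is None else np.round(p,1))
E
```

```text
pics
{'time_s': 0.0, 'qpos': array([-7.36841328e+01,  1.83505083e+01,  8.97057489e+01, -1.08592119e-03,
        7.20425704e+01, -1.14480621e+00]), 'qvel': array([-0.07180079, -0.01475922,  0.03522328,  0.03140553,  0.06016753,
       -0.0677256 ]), 'effort': array([ 3.70070105e-03, -4.12459660e+01, -2.31973547e+01,  7.30953366e-02,
        4.58208472e-02, -1.35664022e-04]), 'ee_pos': array([ 172.38993226, -548.00932395,  201.23609567]), 'ee_rot': array([-1.79901171e+02, -9.42270906e-04,  1.74610083e+01]), 'force': array([-0.24805569,  0.09613788, -0.07865983]), 'torque': array([ 0.03501319, -0.03147303, -0.01531843]), 'gripper_force': 0.0, 'gripper_width': 91.1040185143162}
side [  125.40474344 -1196.88953852   583.63400834] [-113.75, -0.73, -15.15]
deck_top 0.41 [412. 254.] [-38329.9 -39652.2 -37871.6]
deck_top 0.22 [362. 214.] [-28704.2 -30026.5 -28246. ]
handle_axis 0.62 [315. 205.] [-16663.3 -17985.6 -16205.1]
handle_end 0.6 [323. 217.] [-17703.8 -19026.1 -17245.6]
lever_pad 0.64 [417. 190.] [-43192.4 -44514.7 -42734.2]
shelf_mid 0.91 [410. 252.] [-38047.5 -39369.8 -37589.3]
shel
[... 620 characters left out ...]
.9]
handle_end 0.68 [352. 245.] [-143872.8 -144312.3 -142450.5]
handle_end 0.4 [377. 187.] [-164874.3 -165313.8 -163452. ]
lever_pad 0.98 [328. 155.] [-135445.1 -135884.7 -134022.9]
shelf_mid 0.91 [401. 324.] [-174267.9 -174707.4 -172845.7]
shelf_mid 0.81 [379. 184.] [-165927.5 -166367.  -164505.2]
shelf_mid 0.72 [370. 231.] [-162446.4 -162885.9 -161024.1]
tile_mid 0.7 [373. 231.] [-163709.5 -164149.  -162287.2]
jar_mid 0.77 [256. 187.] [-108943.3 -109382.8 -107521. ]
pot_mid 0.78 [436. 192.] [-204071.4 -204510.9 -202649.1]
tape_mid 0.97 [224. 198.] [-99284.9 -99724.4 -97862.6]
tape_mid 0.61 [371. 231.] [-162577.2 -163016.7 -161154.9]
tape_mid 0.38 [324. 157.] [-134135.2 -134574.7 -132712.9]
```

The cameras' "rotation" is roll/pitch/yaw, so I'll fix the helper and view the pictures.

```bash
sed -i "s/np.array(m\['rotation'\],float), /R.from_euler('xyz',m['rotation'],degrees=True).as_matrix(), /" h.py
python3 - <<'E'
from h import *
L={'top':[('lever_pad',328,155),('handle_axis',322,246),('handle_end',352,245),('shelfA',379,184),('shelfB',401,324),('tile',373,231),('jar',256,187),('pot',436,192),('tape',224,198)],
'side':[('lever',417,190),('axis',315,205),('hend',323,217),('shelf',410,252),('shelfB',238,308),('tile',353,273),('jar',363,216),('pot',442,331)]}
for n in L:
    C=cam(n); dep=np.load(f'pics/{n}0.npy')
    for t,u,v in L[n]: print(n,t,np.round(at_d(C,(u,v),dep),1))
im=cv2.imread('pics/top0.png'); cv2.imwrite('pics/topc.png',cv2.resize(im[90:390,180:540],(720,600),interpolation=cv2.INTER_CUBIC))
E
```

```text
top lever_pad [ 629.8 -207.1  180.3]
top handle_axis [ 395.9 -186.9  182.5]
top handle_end [ 397.3 -262.2  176. ]
top shelfA [ 568.3 -342.2  100. ]
top shelfB [ 194.  -391.1   74.9]
top tile [ 444.5 -323.6   77.7]
top jar [568.6 -11.8  95.7]
top pot [ 562.5 -513.5    4.1]
top tape [ 5.595e+02  9.200e+01 -3.000e-01]
side lever [ 635.2 -193.5  178.8]
side axis [ 397.5 -216.8  174.4]
side hend [ 398.6 -272.4  170.9]
side shelf [ 568.  -320.8   97.8]
side shelfB [ 209.8 -405.8   74.6]
side tile [ 441.7 -338.7   76.6]
side jar [ 504.9 -211.7  137.3]
side pot [ 574.2 -470.9    6.9]
```

View pics/side0.png

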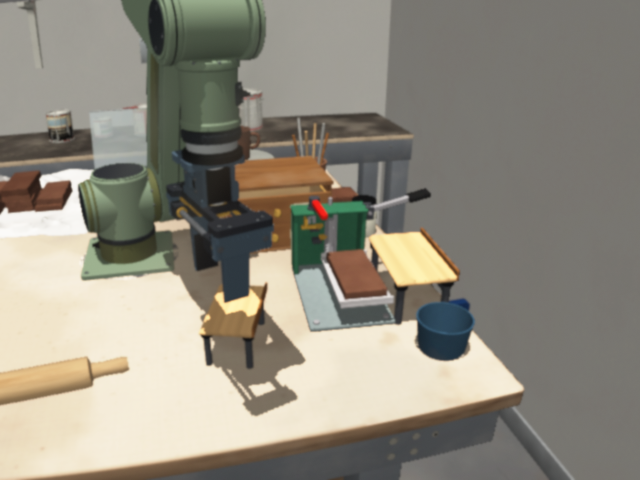

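View pics/topc.png

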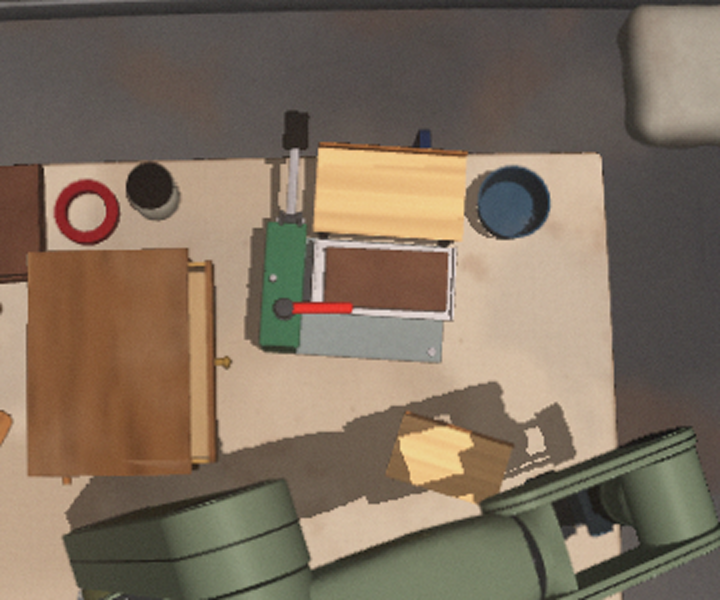

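The side picture shows the lift: green housing around (330,235), red handle (318,209), lever pad (418,195), tile (355,273). The large shelf is at (412,257) and a small look-alike shelf at (235,312). In the top crop the lift's +x points up (world +x) and +y points left, slightly yawed, and the handle lies nearly across the housing. Next I'll fit planes and rectangles to the depth.

```bash
cat >> h.py <<'E'
def cloud(C,dep):
    m,Rc,e=C; v,u=np.mgrid[:480,:640]
    d=np.stack([(u-m['cx'])/m['fx'],(v-m['cy'])/m['fy']],-1); w=d.copy()
    for _ in range(10): w=d/(1+m['k1']*(w**2).sum(-1,keepdims=True))
    return (np.concatenate([w,np.ones((480,640,1))],-1)*dep[...,None])@Rc.T+e
def rect(P,mask):
    n,l,s,_=cv2.connectedComponentsWithStats(mask.astype(np.uint8))
    k=1+np.argmax(s[1:,4]); Q=P[l==k]; r=cv2.minAreaRect(Q[:,:2].astype(np.float32))
    return np.round(r[0],1),np.round(r[1],1),round(r[2],2),np.round(np.median(Q[:,2]),1),len(Q)
E
python3 - <<'E'
from h import *
C=cam('top'); dep=np.load('pics/top0.npy'); im=cv2.imread('pics/top0.png'); P=cloud(C,dep); z=P[...,2]
hsv=cv2.cvtColor(im,cv2.COLOR_BGR2HSV); ok=dep>0
box=lambda a,b,c,d:(P[...,0]>a)&(P[...,0]<b)&(P[...,1]>c)&(P[...,1]<d)&ok
print('shelf',rect(P,box(500,650,-480,-220)&(abs(z-99)<8)&(hsv[...,2]>150)))
print('tile',rect(P,box(380,500,-430,-220)&(abs(z-78)<8)&(hsv[...,2]<140)&(hsv[...,0]<15)))
print('housing',rect(P,box(300,560,-240,-140)&(abs(z-156)<8)&(hsv[...,0]>50)&(hsv[...,0]<90)))
red=((hsv[...,0]<5)|(hsv[...,0]>175))&(hsv[...,1]>180)&box(300,560,-320,-140)
print('handle',rect(P,red&(z>150)))
print('pad',rect(P,box(590,700,-260,-160)&(z>160)&(hsv[...,2]<60)))
print('table',np.median(z[box(420,480,-500,-440)]))
E
```

```text
shelf (array([ 562.3, -330.5]), array([201.3, 116.6]), 85.41, np.float64(99.1), 3035)
tile (array([ 449.7, -322.7]), array([165.8,  81.4]), 85.13, np.float64(77.9), 1722)
housing (array([ 435.9, -185.2]), array([ 50.7, 159.8]), 85.19, np.float64(155.5), 1070)
handle (array([ 402.3, -234.6]), array([12.8, 70.6]), 1.01, np.float64(178.5), 131)
pad (array([ 631.9, -205.6]), array([31.5, 51.5]), 84.79, np.float64(179.4), 210)
table -0.6002774725121753
```

Call:
arm_command(motion=[{"offset": [0,0,0],"spin": 0.13},{"offset": [0,0,0],"spin": 0.13},{"offset": [0,0,0],"spin": 0.13},{"offset": [0,0,0],"spin": 0},{"offset": [0,0,0],"spin": 0}], jaw=0, newtons=20)

```text
time_s: 1.62
ee_pos: [172.6, -548.5, 202.1]
ee_rot: [180.0, -0.0, -4.8]
force: [-0.5, -0.8, 0.5]
gripper_width: 44.5
gripper_force: 0.0
```

Call:
arm_command(motion=[{"offset": [0.027,-0.05,0],"spin": 0},{"offset": [0.027,-0.05,0],"spin": 0},{"offset": [0.027,-0.05,0],"spin": 0},{"offset": [0.027,-0.05,0],"spin": 0},{"offset": [0.027,-0.05,0],"spin": 0}])

```text
time_s: 2.25
ee_pos: [329.2, -309.4, 202.3]
ee_rot: [180.0, -0.0, -4.8]
force: [0.7, 0.2, -0.3]
gripper_width: 0.9
gripper_force: 0.0
```

Call:
arm_command(motion=[{"offset": [0.02,-0.05,0],"spin": 0},{"offset": [0,-0.01,0],"spin": 0},{"offset": [0,0,0],"spin": 0}])

```text
time_s: 2.62
ee_pos: [353.3, -252.8, 202.2]
ee_rot: [179.9, -0.0, -4.8]
force: [-0.2, 0.2, -0.2]
gripper_width: 0.8
gripper_force: 0.0
```

```bash
cat >> h.py <<'E'
Y=np.radians(-4.85); D0=np.array([453.,-321.])
def lift(p): 
    d=np.array(p[:2])-D0; return np.round([d@[np.cos(Y),np.sin(Y)], d@[-np.sin(Y),np.cos(Y)], p[2]],1)
E
python3 - <<'E'
from h import *
st=env.state(); C=cam('wrist',st); im,dep=env.grab_frame('wrist'); cv2.imwrite('pics/w1.png',im)
print(lift(st['ee_pos']), C[2])
for t,z in [('handle_axis',179),('handle_end',179),('tile_mid',78),('shelf_mid',99)]:
    for r in env.pinpoint('wrist',t)[:2]:
        p=at_d(C,r['location'],dep); print(t,round(r['score'],2),np.round(r['location']),lift(at_z(C,r['location'],z)), None if p is None else lift(p))
E
```

```text
[-105.1   59.5  202.2] [ 432.13783037 -259.757492    385.00597126]
handle_axis 0.57 [202. 198.] [-60.8 129.  179. ] [-60.2 127.9 182.2]
handle_end 0.82 [329. 187.] [-54.5  54.5 179. ] [-54.5  54.5 179.1]
tile_mid 0.76 [394. 107.] [-2.6 -0.5 78. ] [-2.6 -0.4 78.7]
shelf_mid 0.92 [476. 357.] [-225.   -87.4   99. ] [-240.8  -99.    76.3]
```

View pics/w1.png

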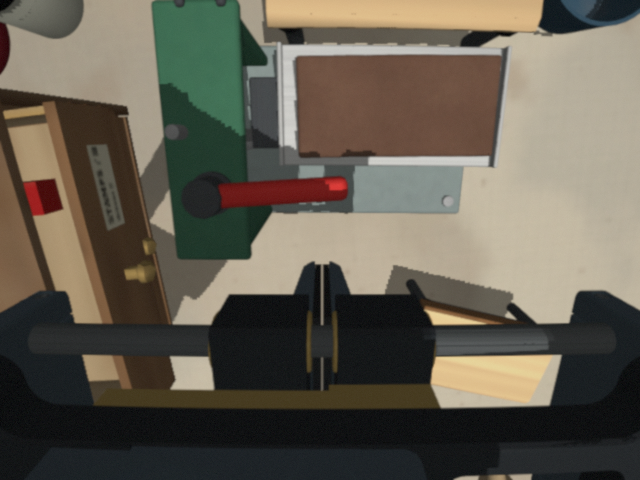

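The wrist picture shows the handle axis (202,198) and its free end (345,188). The closed fingers (322,300) are on its -x side, with the tile inside the deck lips. The measurements agree, so I'll lower and push.

Call:
arm_command(motion=[{"offset": [0,0,0.027],"spin": 0},{"offset": [0.02,-0.003,0],"spin": 0},{"offset": [0.008,-0.001,0],"spin": 0},{"offset": [0.012,0,0],"spin": 0},{"offset": [0.012,0,0],"spin": 0}])

```text
time_s: 3.5
ee_pos: [406.9, -253.6, 175.6]
ee_rot: [180.0, -0.1, -4.9]
force: [-0.8, 0.1, 0.1]
gripper_width: 0.5
gripper_force: 0.0
```

Call:
arm_command(motion=[{"offset": [0.01,-0.002,0],"spin": 0},{"offset": [0.007,-0.002,0],"spin": 0},{"offset": [0.009,-0.005,0],"spin": 0},{"offset": [0.008,-0.005,0],"spin": 0},{"offset": [0.006,-0.007,0],"spin": 0}])

```text
time_s: 4.12
ee_pos: [447.7, -235.4, 175.1]
ee_rot: [180.0, -0.0, -4.9]
force: [1.2, -0.0, -0.8]
gripper_width: 0.7
gripper_force: 0.0
```

Call:
arm_command(motion=[{"offset": [0.007,-0.008,0],"spin": 0},{"offset": [0.004,-0.009,0],"spin": 0},{"offset": [0.004,-0.008,0],"spin": 0},{"offset": [0,0,0],"spin": 0}])

```text
time_s: 4.62
ee_pos: [464.5, -211.5, 175.1]
ee_rot: [180.0, 0.0, -4.8]
force: [-0.0, -0.6, -0.1]
gripper_width: 0.4
gripper_force: 0.0
```

```bash
python3 - <<'E'
from h import *
st=env.state(); print(lift(st['ee_pos']),st['force']); C=cam('wrist',st); im,dep=env.grab_frame('wrist'); cv2.imwrite('pics/w2.png',im)
for t in ['handle_axis','handle_end']:
    for r in env.pinpoint('wrist',t)[:2]: print(t,round(r['score'],2),np.round(r['location']),lift(at_z(C,r['location'],179)))
E
```

```text
[  2.2 110.1 175.1] [-0.01656657 -0.55366806 -0.12735279]
```

View pics/w2.png

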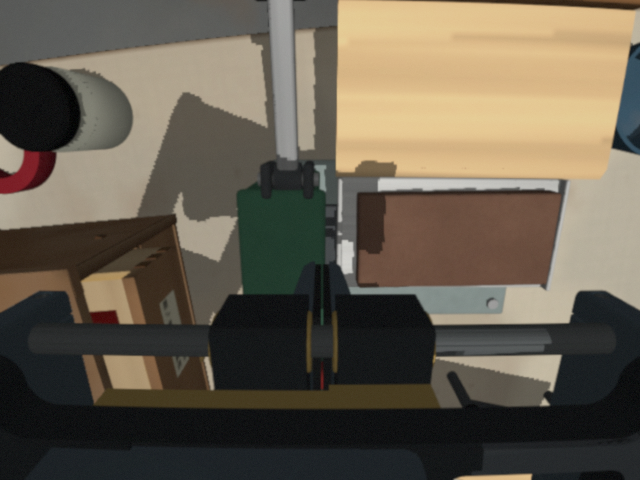

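The gripper hides the bar; a red trace shows between the jaws at (322,375). I'll push on a few mm and watch the force.

Call:
arm_command(motion=[{"offset": [0,-0.004,0],"spin": 0},{"offset": [0,0,0],"spin": 0}])

```text
time_s: 5.03
ee_pos: [464.5, -208.0, 175.1]
ee_rot: [-180.0, 0.0, -4.9]
force: [0.1, -0.2, 0.6]
gripper_width: 0.3
gripper_force: 0.0
```

```bash
python3 - <<'E'
from h import *
st=env.state(); print(lift(st['ee_pos']),st['force'])
im,dep=env.grab_frame('top'); cv2.imwrite('pics/t2.png',im[180:280,270:400]); C=cam('top'); P=cloud(C,dep); z=P[...,2]
hsv=cv2.cvtColor(im,cv2.COLOR_BGR2HSV); red=((hsv[...,0]<5)|(hsv[...,0]>175))&(hsv[...,1]>170)&(P[...,0]>330)&(P[...,0]<560)&(P[...,1]>-330)&(P[...,1]<-130)
q=P[red]; print(len(q), [lift(p) for p in q[::max(1,len(q)//8)]])
im,dep=env.grab_frame('side'); C=cam('side'); P=cloud(C,dep)
hsv=cv2.cvtColor(im,cv2.COLOR_BGR2HSV); red=((hsv[...,0]<5)|(hsv[...,0]>175))&(hsv[...,1]>170)&(P[...,0]>330)&(P[...,0]<560)&(P[...,1]>-330)&(P[...,1]<-130)
q=P[red]; print(len(q), [lift(p) for p in q[::max(1,len(q)//12)]])
E
```

```text
[  1.9 113.5 175.1] [ 0.10175997 -0.20150195  0.60877849]
87 [array([-53.7, 117.2, 171.3]), array([-50.6,  59.5, 175.5]), array([-54.4,  74.5, 178.7]), array([-52.7,  49.4, 177.1]), array([-56.2,  66.8, 176.8]), array([-59.8,  84.1, 176.1]), array([-57.8,  59. , 172.1]), array([-62.5,  79. , 180.7]), array([-60.9,  54. , 180.5])]
165 [array([-64.2, 121.8, 176.5]), array([-50.7, 126.2, 171.8]), array([-61.1, 104.5, 176.5]), array([-67.3, 115.8, 168. ]), array([-62.3,  86.8, 177. ]), array([-52.7,  83.5, 175.6]), array([-61.9,  78.1, 174. ]), array([-56.7,  62.9, 177.8]), array([-64.2,  65.4, 172.9]), array([-57.2,  50.1, 176.7]), array([-63.5,  58.5, 169.3]), array([-56.1,  45.3, 172.3]), array([-59.8,  46.1, 167.9])]
```

The handle hasn't moved, although the finger should have met it. I'll look from the side.

```bash
python3 - <<'E'
from h import *
im,dep=env.grab_frame('side'); cv2.imwrite('pics/s3.png',cv2.resize(im[60:300,220:480],(780,720))[:600])
im2,d2=env.grab_frame('top'); a=cv2.resize(im2[130:290,260:420],(600,600)); cv2.imwrite('pics/t3.png',a)
E
```

```text
(no output)
```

View pics/s3.png

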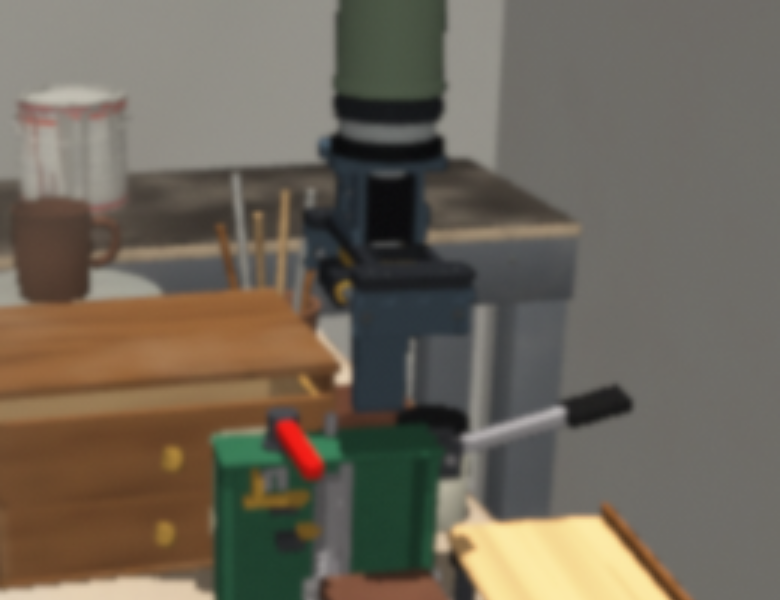

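The fingertips at crop (380,408) look too high. I'll measure the tip's height.

```bash
python3 - <<'E'
from h import *
st=env.state(); print(st['ee_pos'])
im,dep=env.grab_frame('side'); C=cam('side')
for v in range(184,206,2):
    print(v,[ (lift(at_d(C,(u,v),dep)).tolist(), im[v,u].tolist()) for u in (343,349)])
m,Rc,e=C
for z in (150,161,170,180,190):
    p=Rc.T@(np.array([464.5,-208-13,z])-e); print(z,p[0]/p[2]*m['fx']+m['cx'],p[1]/p[2]*m['fy']+m['cy'])
E
```

```text
[ 464.54823522 -208.21960937  175.06721343]
184 [([-6.7, 100.9, 216.1], [61, 53, 44]), ([5.7, 100.3, 215.7], [61, 53, 43])]
186 [([-6.4, 101.4, 211.6], [60, 53, 43]), ([6.3, 102.1, 210.8], [61, 54, 44])]
188 [([-6.2, 101.5, 207.3], [61, 53, 44]), ([6.3, 101.6, 206.6], [61, 54, 44])]
190 [([-5.9, 102.2, 202.7], [61, 54, 44]), ([6.8, 102.8, 201.8], [61, 54, 44])]
192 [([-5.6, 103.0, 198.0], [61, 54, 44]), ([7.1, 103.2, 197.3], [60, 54, 43])]
194 [([-5.5, 102.9, 193.7], [61, 54, 44]), ([7.3, 103.4, 192.8], [59, 52, 43])]
196 [([-5.0, 104.2, 188.8], [53, 49, 49]), ([7.5, 103.3, 188.4], [51, 49, 52])]
198 [([88.8, 484.2, 33.4], [42, 52, 77]), ([107.2, 487.7, 31.0], [41, 52, 77])]
200 [([89.5, 486.3, 26.4], [37, 49, 74]), ([107.3, 487.2, 25.0], [36, 48, 71])]
202 [([88.4, 480.9, 22.5], [36, 50, 46]), ([21.4, 155.1, 154.1], [37, 51, 41])]
204 [([6.1, 146.5, 153.7], [38, 53, 27]), ([18.8, 144.3, 153.8], [38, 53, 26])]
150 346.52941194894595 213.85902838526155
161 346.7249169989946 208.95545240041503
170 346.8860359696714 204.91433369213942
180 347.0662951768264 200.39314756915965
190 347.2478714853063 195.83892646102015
```

The tip is really about 12 mm above the TCP height, not 14 mm below it, so it passed over the bar. I'll go back, and use a lower TCP (about 150) this time.

Call:
arm_command(motion=[{"offset": [0,0,-0.01],"spin": 0},{"offset": [-0.054,0.026,0],"spin": 0},{"offset": [-0.053,0.026,0],"spin": 0},{"offset": [0,0,0.035],"spin": 0},{"offset": [0,0,0],"spin": 0}])

```text
time_s: 5.9
ee_pos: [352.0, -250.2, 149.3]
ee_rot: [-179.9, 0.2, -5.0]
force: [-1.0, 0.7, 1.0]
gripper_width: 0.9
gripper_force: 0.0
```

```bash
python3 - <<'E'
from h import *
st=env.state(); print(lift(st['ee_pos']),st['force'])
im,dep=env.grab_frame('side'); C=cam('side'); m,Rc,e=C; P=cloud(C,dep)
p=Rc.T@(np.array(st['ee_pos'])+[0,-12,12]-e); u=int(p[0]/p[2]*m['fx']+m['cx'])
L=[lift(P[v,u]) for v in range(150,260)]; L=[l for l in L if abs(l[1]-50)<20 and abs(l[0]+105)<25]; print(L[-6:])
E
```

```text
[-106.6   62.   149.3] [-1.00028553  0.72635051  0.96765452]
[array([-106.1,   53.2,  172.1]), array([-106.7,   49.2,  171.7]), array([-106. ,   53.7,  167.7]), array([-106.9,   48.1,  168. ]), array([-106.4,   51.3,  164.5]), array([-105.6,   56.7,  160. ])]
```

Tip now at about 160. Pushing again.

Call:
arm_command(motion=[{"offset": [0.03,-0.001,0],"spin": 0},{"offset": [0.01,0,0],"spin": 0},{"offset": [0.012,0,0],"spin": 0},{"offset": [0.01,-0.002,0],"spin": 0},{"offset": [0.008,-0.002,0],"spin": 0}])

```text
time_s: 6.58
ee_pos: [424.3, -251.8, 150.1]
ee_rot: [180.0, -0.0, -4.9]
force: [-1.8, -0.0, -0.3]
gripper_width: 0.5
gripper_force: 0.8
```

```bash
cat >> h.py <<'E'
def handle():
    for n in ('side','top'):
        im,dep=env.grab_frame(n); P=cloud(cam(n),dep); hsv=cv2.cvtColor(im,cv2.COLOR_BGR2HSV)
        red=((hsv[...,0]<5)|(hsv[...,0]>175))&(hsv[...,1]>170)&(P[...,0]>330)&(P[...,0]<560)&(P[...,1]>-330)&(P[...,1]<-130)&(P[...,2]>160)
        q=np.array([lift(p) for p in P[red]])
        if len(q)<5: print(n,'few'); continue
        d=q[:,:2]-[-60.5,129.5]; r=np.hypot(*d.T); k=r>r.max()-15
        print(n,len(q),'rmax',round(r.max()),'far',np.round(q[k].mean(0)),'theta',np.round(np.degrees(np.arctan2(d[k,0],-d[k,1])).mean(),1))
E
python3 - <<'E'
from h import *
st=env.state(); print(lift(st['ee_pos']),st['force']); handle()
E
```

```text
[-34.5  66.5 150.1] [-1.83379352 -0.02942526 -0.26842685]
side 93 rmax 87 far [ -7.  70. 173.] theta 41.9
top few
```

Call:
arm_command(motion=[{"offset": [0.008,-0.005,0],"spin": 0},{"offset": [0.007,-0.005,0],"spin": 0},{"offset": [0.007,-0.008,0],"spin": 0},{"offset": [0.006,-0.007,0],"spin": 0},{"offset": [0.004,-0.008,0],"spin": 0}])

```text
time_s: 7.3
ee_pos: [459.0, -221.2, 150.1]
ee_rot: [180.0, -0.0, -4.9]
force: [-1.2, -0.0, 0.5]
gripper_width: 0.7
gripper_force: 0.6
```

Call:
arm_command(motion=[{"offset": [0.003,-0.007,0],"spin": 0},{"offset": [0,-0.004,0],"spin": 0},{"offset": [0,0,0],"spin": 0}])

```text
time_s: 7.68
ee_pos: [462.6, -210.5, 150.2]
ee_rot: [-180.0, -0.0, -4.9]
force: [-0.8, -0.6, 0.7]
gripper_width: 0.3
gripper_force: 0.0
```

```bash
python3 - <<'E'
from h import *
st=env.state(); print(lift(st['ee_pos']),st['force']); handle()
E
```

```text
[  0.2 110.9 150.2] [-0.78808056 -0.55987142  0.6729173 ]
side 116 rmax 45 far [-23. 124. 173.] theta 81.0
top 38 rmax 32 far [-37. 129. 179.] theta 89.0
```

Call:
arm_command(motion=[{"offset": [0,-0.003,0],"spin": 0},{"offset": [0,0,0],"spin": 0}])

```text
time_s: 8.02
ee_pos: [462.7, -208.5, 150.1]
ee_rot: [179.9, -0.0, -4.9]
force: [-0.3, -2.8, -0.8]
gripper_width: 0.6
gripper_force: 1.2
```

Call:
arm_command(motion=[{"offset": [0,-0.003,0],"spin": 0},{"offset": [0,0,0],"spin": 0}])

```text
time_s: 8.28
ee_pos: [462.7, -208.3, 150.2]
ee_rot: [179.6, -0.0, -4.8]
force: [-2.1, -11.0, -1.7]
gripper_width: 0.3
gripper_force: 5.5
```

It hit the stop, with 11 N and no further motion. I'll retract and go above the pad.

Call:
arm_command(motion=[{"offset": [0,0.03,0],"spin": 0},{"offset": [0,0,-0.045],"spin": 0},{"offset": [0.056,-0.016,0],"spin": 0},{"offset": [0.056,-0.016,0],"spin": 0},{"offset": [0.056,-0.012,0],"spin": 0}])

```text
time_s: 8.9
ee_pos: [632.9, -204.3, 195.3]
ee_rot: [-179.9, -0.0, -4.9]
force: [0.2, -0.3, 0.3]
gripper_width: 0.3
gripper_force: 0.0
```

Call:
arm_command(motion=[{"offset": [0,0,0],"spin": 0},{"offset": [0,0,0],"spin": 0}])

```text
time_s: 9.15
ee_pos: [630.6, -204.9, 194.4]
ee_rot: [-180.0, 0.1, -4.9]
force: [-1.2, -0.4, -0.0]
gripper_width: 0.6
gripper_force: 0.0
```

```bash
python3 - <<'E'
from h import *
st=env.state(); print(lift(st['ee_pos']),st['force']); handle()
C=cam('wrist',st); im,dep=env.grab_frame('wrist'); cv2.imwrite('pics/w4.png',im)
for r in env.pinpoint('wrist','lever_pad')[:2]: print(r, lift(at_z(C,r['location'],180)))
E
```

```text
[167.1 130.7 194.4] [-1.2002593  -0.40108141 -0.0136787 ]
side 219 rmax 85 far [ 16. 125. 174.] theta 86.4
top 147 rmax 83 far [ 14. 130. 178.] theta 90.0
{'location': [321.4, 275.5], 'score': 0.88} [166.3 130.1 180. ]
```

The handle is locked (90°) and the tool is over the pad. First stroke.

Call:
arm_command(motion=[{"offset": [0.001,0,0.025],"spin": 0},{"offset": [0.001,0,0.02],"spin": 0},{"offset": [0,0,0.02],"spin": 0},{"offset": [0,0,0.013],"spin": 0},{"offset": [0,0,0],"spin": 0}])

```text
time_s: 9.98
ee_pos: [634.2, -206.1, 118.6]
ee_rot: [180.0, -0.2, -4.9]
force: [1.7, -0.6, 6.6]
gripper_width: 0.5
gripper_force: 3.0
```

Call:
arm_command(motion=[{"offset": [0,0,0.005],"spin": 0},{"offset": [0,0,0],"spin": 0}])

```text
time_s: 10.22
ee_pos: [633.8, -206.1, 115.3]
ee_rot: [179.9, -0.2, -4.9]
force: [-0.3, 0.2, 8.4]
gripper_width: 0.4
gripper_force: 4.3
```

Call:
arm_command(motion=[{"offset": [0,0,-0.02],"spin": 0},{"offset": [0,0,-0.022],"spin": 0},{"offset": [0,0,-0.021],"spin": 0},{"offset": [0,0,0],"spin": 0},{"offset": [0,0,0],"spin": 0}])

```text
time_s: 10.85
ee_pos: [632.5, -205.4, 174.3]
ee_rot: [-180.0, 0.1, -4.9]
force: [0.2, -0.2, 1.0]
gripper_width: 0.3
gripper_force: 0.0
```

```bash
cat >> h.py <<'E'
def heights():
    im,dep=env.grab_frame('top'); P=cloud(cam('top'),dep); L=np.array([[np.cos(Y),np.sin(Y)],[-np.sin(Y),np.cos(Y)]])
    q=(P[...,:2]-D0)@L.T; z=P[...,2]
    b=lambda a,c,d,e:np.round(np.median(z[(q[...,0]>a)&(q[...,0]<c)&(q[...,1]>d)&(q[...,1]<e)&(dep>0)]),1)
    print('tile top',b(-30,25,-60,-20),'shelf',b(85,140,-60,30),'pad',b(160,176,122,138))
E
python3 - <<'E'
from h import *
st=env.state(); print(lift(st['ee_pos']),st['force']); heights()
E
```

```text
[169.1 130.4 174.3] [ 0.16750762 -0.23465127  1.01730665]
tile top 85.0 shelf 99.3 pad 560.9
```

Tile top went from 78 to 85, so that's one click. Repeating the stroke four times (expect 39).

Call:
arm_command(motion=[{"offset": [0,0,0.02],"spin": 0},{"offset": [0,0,0.02],"spin": 0},{"offset": [0,0,0.02],"spin": 0},{"offset": [0,0,0],"spin": 0},{"offset": [0,0,0],"spin": 0}])

```text
time_s: 11.52
ee_pos: [634.4, -205.8, 115.7]
ee_rot: [180.0, -0.1, -4.9]
force: [1.6, 1.0, 6.2]
gripper_width: 0.5
gripper_force: 3.1
```

Call:
arm_command(motion=[{"offset": [0,0,-0.02],"spin": 0},{"offset": [0,0,-0.02],"spin": 0},{"offset": [0,0,-0.02],"spin": 0},{"offset": [0,0,0],"spin": 0},{"offset": [0,0,0],"spin": 0}])

```text
time_s: 12.15
ee_pos: [632.9, -205.3, 173.5]
ee_rot: [-180.0, 0.1, -4.9]
force: [-0.1, -0.2, 2.3]
gripper_width: 0.7
gripper_force: 1.0
```

Call:
arm_command(motion=[{"offset": [0,0,0.02],"spin": 0},{"offset": [0,0,0.02],"spin": 0},{"offset": [0,0,0.02],"spin": 0},{"offset": [0,0,0],"spin": 0},{"offset": [0,0,0],"spin": 0}])

```text
time_s: 12.78
ee_pos: [634.3, -205.7, 115.4]
ee_rot: [180.0, -0.1, -4.9]
force: [2.0, -0.8, 5.8]
gripper_width: 0.1
gripper_force: 3.2
```

Call:
arm_command(motion=[{"offset": [0,0,-0.02],"spin": 0},{"offset": [0,0,-0.02],"spin": 0},{"offset": [0,0,-0.02],"spin": 0},{"offset": [0,0,0],"spin": 0},{"offset": [0,0,0],"spin": 0}])

```text
time_s: 13.4
ee_pos: [633.0, -205.3, 173.5]
ee_rot: [-180.0, 0.1, -4.9]
force: [0.4, -0.1, 1.7]
gripper_width: 0.9
gripper_force: 1.0
```

```bash
python3 - <<'E'
from h import *
st=env.state(); print(lift(st['ee_pos']),st['force']); heights()
E
```

```text
[169.6 130.5 173.5] [ 0.43068639 -0.10012825  1.66033368]
tile top 101.0 shelf 99.5 pad 559.6
```

Call:
arm_command(motion=[{"offset": [0,0,0.02],"spin": 0},{"offset": [0,0,0.02],"spin": 0},{"offset": [0,0,0.02],"spin": 0},{"offset": [0,0,0],"spin": 0},{"offset": [0,0,0],"spin": 0}])

```text
time_s: 14.08
ee_pos: [634.4, -205.8, 115.5]
ee_rot: [180.0, -0.1, -4.9]
force: [0.5, 0.3, 7.1]
gripper_width: 0.5
gripper_force: 3.1
```

Call:
arm_command(motion=[{"offset": [0,0,-0.02],"spin": 0},{"offset": [0,0,-0.02],"spin": 0},{"offset": [0,0,-0.021],"spin": 0},{"offset": [0,0,0],"spin": 0},{"offset": [0,0,0],"spin": 0}])

```text
time_s: 14.7
ee_pos: [632.6, -205.2, 174.3]
ee_rot: [-180.0, 0.2, -4.9]
force: [-0.8, -0.6, 0.0]
gripper_width: 0.6
gripper_force: 0.0
```

Call:
arm_command(motion=[{"offset": [0,0,0.02],"spin": 0},{"offset": [0,0,0.02],"spin": 0},{"offset": [0,0,0.021],"spin": 0},{"offset": [0,0,0],"spin": 0},{"offset": [0,0,0],"spin": 0}])

```text
time_s: 15.32
ee_pos: [634.2, -205.6, 115.3]
ee_rot: [180.0, -0.1, -4.9]
force: [0.4, 0.4, 6.2]
gripper_width: 0.6
gripper_force: 3.2
```

Call:
arm_command(motion=[{"offset": [0,0,-0.02],"spin": 0},{"offset": [0,0,-0.02],"spin": 0},{"offset": [0,0,-0.022],"spin": 0},{"offset": [0,0,-0.03],"spin": 0},{"offset": [0,0,0],"spin": 0}])

```text
time_s: 15.95
ee_pos: [634.2, -205.7, 208.0]
ee_rot: [180.0, -0.2, -4.9]
force: [0.2, 0.3, 0.6]
gripper_width: 0.3
gripper_force: 0.0
```

```bash
python3 - <<'E'
from h import *
st=env.state(); print(lift(st['ee_pos']),st['force']); heights()
E
```

```text
[170.9 130.2 208. ] [0.19436161 0.30652004 0.64025805]
tile top 117.0 shelf 99.5 pad 593.7
```

The deck is at about 99 and the shelf at about 99.5, so they are level. Moving to the -x side of the tile.

Call:
arm_command(motion=[{"offset": [-0.052,0.026,0],"spin": 0},{"offset": [-0.052,0.026,0],"spin": 0},{"offset": [-0.052,0.027,0],"spin": 0},{"offset": [-0.052,0.027,0],"spin": 0},{"offset": [-0.052,0.026,0],"spin": 0}])

```text
time_s: 16.62
ee_pos: [360.4, -314.5, 204.8]
ee_rot: [-179.9, 0.2, -4.9]
force: [0.2, -1.2, -0.2]
gripper_width: 0.5
gripper_force: 0.0
```

Call:
arm_command(motion=[{"offset": [0,0,0],"spin": 0},{"offset": [0,0,0.04],"spin": 0},{"offset": [0,0,0.04],"spin": 0},{"offset": [0,0,0],"spin": 0}])

```text
time_s: 17.12
ee_pos: [361.5, -312.4, 123.5]
ee_rot: [-179.7, 0.4, -4.8]
force: [0.1, 0.1, 0.5]
gripper_width: 0.3
gripper_force: 0.0
```

```bash
python3 - <<'E'
from h import *
st=env.state(); print(lift(st['ee_pos']),st['force'])
im,dep=env.grab_frame('side'); C=cam('side'); m,Rc,e=C; P=cloud(C,dep)
p=Rc.T@(np.array(st['ee_pos'])+[0,-12,12]-e); u=int(p[0]/p[2]*m['fx']+m['cx'])
L=[lift(P[v,u]) for v in range(150,320)]; L=[l for l in L if abs(l[1]+12)<20 and abs(l[0]-lift(st['ee_pos'])[0])<25]; print(L[-3:])
C=cam('wrist',st); im,dep=env.grab_frame('wrist'); cv2.imwrite('pics/w5.png',im)
for t,z in (('tile_mid',117),('shelf_mid',99)):
  for r in env.pinpoint('wrist',t)[:2]: print(t,r, lift(at_z(C,r['location'],z)))
E
```

```text
[-91.9   0.8 123.5] [0.06879618 0.056811   0.53031632]
[array([-92.1, -22.6,   7.9]), array([-93. , -27.5,   8.8]), array([-93.7, -31.5,   9.1])]
tile_mid {'location': [322.8, 115.4], 'score': 0.71} [ -2.7  -0.4 117. ]
```

View pics/w5.png

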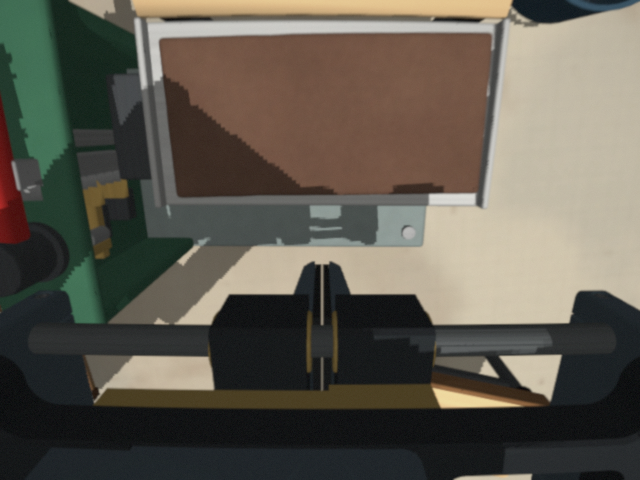

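The fingers sit centred behind the tile (tile edge at row 197, fingers at column 322). Lowering and pushing.

Call:
arm_command(motion=[{"offset": [0,0,0.029],"spin": 0},{"offset": [0.02,0,0],"spin": 0},{"offset": [0.01,0,0],"spin": 0},{"offset": [0.012,0,0],"spin": 0},{"offset": [0.012,0,0],"spin": 0}])

```text
time_s: 17.95
ee_pos: [417.5, -319.6, 98.7]
ee_rot: [180.0, 0.0, -4.9]
force: [-2.0, 0.4, 1.9]
gripper_width: 0.6
gripper_force: 1.1
```

```bash
cat >> h.py <<'E'
def tile():
    st=env.state(); print('tcp',lift(st['ee_pos']),np.round(st['force'],1))
    im,dep=env.grab_frame('top'); P=cloud(cam('top'),dep); hsv=cv2.cvtColor(im,cv2.COLOR_BGR2HSV)
    k=(P[...,0]>380)&(P[...,0]<640)&(P[...,1]>-440)&(P[...,1]<-225)&(abs(P[...,2]-117)<7)&(hsv[...,0]<15)&(hsv[...,2]<140)&(hsv[...,1]>60)
    r=rect(P,k); print(r,'lift',lift([*r[0],0]))
E
python3 -c "
from h import *
tile()"
```

```text
tcp [-35.5  -1.6  98.7] [-2.   0.4  1.9]
(array([ 499.3, -266.1]), array([46.5, 40.4]), 84.47, np.float64(117.1), 180) lift [41.5 58.6  0. ]
```

Call:
arm_command(motion=[{"offset": [-0.004,0,0],"spin": 0},{"offset": [0,0,0.004],"spin": 0},{"offset": [0.014,0,0],"spin": 0},{"offset": [0.012,0,0],"spin": 0},{"offset": [0,0,0],"spin": 0}])

```text
time_s: 18.62
ee_pos: [440.5, -321.8, 94.1]
ee_rot: [180.0, -0.1, -4.8]
force: [-0.6, 0.8, 0.4]
gripper_width: 0.7
gripper_force: 0.0
```

Call:
arm_command(motion=[{"offset": [0.013,0,0],"spin": 0},{"offset": [0.013,0,0],"spin": 0},{"offset": [0.013,0,0],"spin": 0},{"offset": [0.013,0,0],"spin": 0},{"offset": [0,0,0],"spin": 0}])

```text
time_s: 19.25
ee_pos: [492.6, -326.1, 94.0]
ee_rot: [180.0, -0.1, -4.9]
force: [-0.1, 0.4, -0.3]
gripper_width: 0.8
gripper_force: 0.0
```

```bash
python3 - <<'E'
from h import *
tile()
im,dep=env.grab_frame('top'); cv2.imwrite('pics/t6.png',cv2.resize(im[130:290,270:430],(600,600)))
E
```

```text
tcp [39.9 -1.7 94. ] [-0.1  0.4 -0.3]
(array([ 577.9, -267.6]), array([34.2, 36.9]), 85.9, np.float64(117.4), 119) lift [119.9  63.8   0. ]
```

View pics/t6.png

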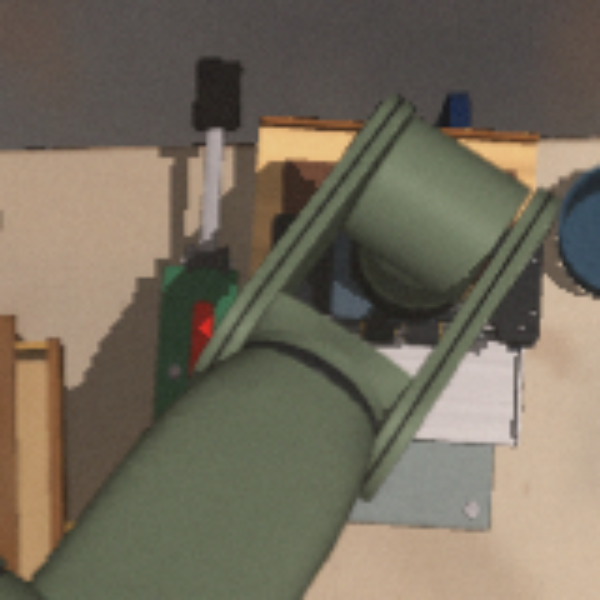

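The tile is well onto the shelf, short of the lip at crop row 125. Another 12 mm, then I'll back off and look.

Call:
arm_command(motion=[{"offset": [0.008,0,0],"spin": 0},{"offset": [0.006,0,0],"spin": 0},{"offset": [0,0,0],"spin": 0},{"offset": [-0.03,0,0],"spin": 0},{"offset": [-0.06,0,0],"spin": 0}])

```text
time_s: 19.98
ee_pos: [416.1, -320.1, 94.2]
ee_rot: [179.9, -0.2, -4.8]
force: [-1.0, -0.7, 0.8]
gripper_width: 0.3
gripper_force: 0.0
```

Call:
arm_command(motion=[{"offset": [-0.055,0,-0.02],"spin": 0},{"offset": [0,0,-0.05],"spin": 0},{"offset": [0,0,0],"spin": 0}])

```text
time_s: 20.35
ee_pos: [362.0, -316.7, 168.0]
ee_rot: [179.7, -0.5, -4.9]
force: [0.6, 0.2, -0.7]
gripper_width: 0.4
gripper_force: 0.0
```

```bash
python3 - <<'E'
from h import *
st=env.state(); print(lift(st['ee_pos'])); C=cam('wrist',st); im,dep=env.grab_frame('wrist'); cv2.imwrite('pics/w6.png',im)
for t,z in (('tile_mid',117.5),('shelf_mid',99.5),('deck_top',99)):
  for r in env.pinpoint('wrist',t)[:2]: print(t,r, lift(at_z(C,r['location'],z)))
tile(); im,dep=env.grab_frame('top'); P=cloud(cam('top'),dep); hsv=cv2.cvtColor(im,cv2.COLOR_BGR2HSV)
# profile along lift x at several y
L=np.array([[np.cos(Y),np.sin(Y)],[-np.sin(Y),np.cos(Y)]]); q=(P[...,:2]-D0)@L.T
for y0 in (-60,40,75):
    k=(abs(q[...,1]-y0)<1.5)&(q[...,0]>30)&(q[...,0]<190); o=np.argsort(q[k][:,0])
    print(y0,[(int(a),int(b),int(c)) for a,b,c in zip(q[k][o,0],P[...,2][k][o],hsv[...,2][k][o])])
handle()
E
```

```text
[-91.1  -3.4 168. ]
shelf_mid {'location': [424.0, 398.1], 'score': 0.55} [-226.5  -92.2   99.5]
deck_top {'location': [316.2, 120.0], 'score': 0.9} [-0.8 -1.1 99. ]
tcp [-93.2  -1.2 163.2] [ 0.6 -0.7 -0.6]
(array([ 564.4, -333. ]), array([165.4,  81.3]), 86.47, np.float64(117.6), 1727) lift [112.   -2.5   0. ]
-60 [(30, 99, 201), (30, 95, 203), (35, 98, 201), (35, 96, 205), (38, 99, 205), (39, 93, 202), (39, 105, 204), (44, 92, 203), (45, 89, 202), (46, 95, 211), (47, 89, 201), (52, 97, 212), (55, 93, 231), (57, 96, 232), (60, 96, 229), (62, 99, 228), (65, 97, 227), (67, -7, 111), (68, 94, 223), (70, 99, 220), (72, 117, 61), (73, 100, 179), (75, 115, 114), (78, 113, 114), (79, 125, 112), (82, 121, 112), (86, 116, 106), (89, 113, 112), (91, 116, 109), (94, 119, 108), (94, 116, 111), (96, 120, 105), (98, 110, 114), (99, 119, 106), (100, 117, 105), (102, 116, 111), (105, 118, 111), (107, 119, 112), (108, 114, 106), (109, 120, 111), (113, 118, 112), (115, 121, 113), (117, 121, 112), (122, 115, 112), (123, 109, 115), (123, 119, 114), (126, 118, 115), (129, 117, 116), (132, 115, 111), (13
[... 1497 characters left out ...]
112), (79, 119, 113), (83, 113, 114), (85, 118, 111), (87, 119, 112), (90, 120, 108), (93, 117, 113), (96, 117, 112), (98, 121, 111), (100, 122, 110), (104, 118, 108), (107, 115, 107), (109, 119, 105), (113, 113, 107), (115, 117, 106), (118, 117, 110), (121, 116, 108), (124, 114, 112), (125, 119, 112), (129, 115, 112), (131, 119, 107), (134, 118, 107), (137, 116, 108), (137, 116, 113), (139, 118, 106), (140, 116, 116), (141, 122, 110), (147, 111, 112), (148, 114, 112), (152, 112, 168), (158, 99, 234), (160, 101, 233), (164, 94, 231), (166, 122, 147), (167, 93, 187), (169, 99, 76), (173, 105, 111)]
side 84 rmax 85 far [ 16. 125. 174.] theta 86.3
top 140 rmax 82 far [ 15. 129. 177.] theta 90.0
```

```bash
python3 - <<'E'
from h import *
heights(); print(env.state()['force']); print(env.job_done())
E
```

```text
tile top 98.2 shelf 117.8 pad 177.7
[ 0.7076782   0.41000941 -0.02099147]
the job is handed in; nothing more can be done
None
```

The job is handed in, with no verdict returned. By my last measurements the handle is at its locked stop, the deck is at about 99 mm (shelf about 99.5 mm) with the lever up, and the tile lies flat on the shelf within about 5 mm of its centre; I never went near the jar, pot and tape roll, but did not re-measure them.

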